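Turn the plaster plaque over onto the banding wheel

ROBOT

A 7-joint arm with a two-finger parallel gripper is mounted at the origin on the work surface. World frame = base frame: x ahead of the robot, y to its left, z up, the work surface at z = 0. Lengths are in m, angles in degrees, forces in N, time in s.
With the tool pointing down it reaches from about 0.4 to 0.875 m from the base axis. Payload 6.5 kg.
Tool frame: the origin (TCP) lies at the centre of the arm's flange, where the gripper is bolted on; the fingertips stand 173 mm ahead of it and the grasp point (between the pads) lies 155 mm ahead of it; z points along the fingers, y is the line along which they close (so a half turn about z gives the same grasp; the last joint's range is limited). The gripper opens to 85 mm and grips with 20 to 120 N. Pads are 22 mm wide; open, the fingers measure 114 mm over their backs; the gripper's body (76 mm by 85 mm) begins 54 mm behind the grasp point. The pads swing forward as they close: fully open they stand 13 mm farther back than shut.
Start: joints at [62.785, 30.733, -0.252, 88.115, 0.149, 61.152, -4.079], TCP at [0.258, -0.596, 0.405] pointing down, gripper open.
Joint ranges: [-154.64, 154.64], [-21.42, 123.67], [-72.66, 72.17], [13.99, 137.28], [-74.86, 254.86], [10.95, 109.41], [-158.01, 158.01]. Speed limits (degrees/s): [136.94, 136.94, 180, 180, 180, 180, 180].

INTERFACE

Orientations are given as a 3x3 rotation matrix whose columns are the frame's x, y, z axes.
In Python, from station import r, viewer, ticket, spotter gives the robot as it stands.
- The arm moves only by the tool jog_arm, never from a script. Its argument "steps" is a list of rows, each a list of 7 numbers: the turn, a rotation vector about the world's x, y, z scaled (see below), then the shift along the world's x, y, z scaled (see below), then the opening, from 0 (shut) to 1 (fully open). In form: [[ax, ay, az, x, y, z, claw], ...]. A call has 1 to 12 rows; each row is the pose to reach, as a shift and turn from the pose commanded when the call began, turning the shorter way round; what a row does not reach only later rows make up. The controller multiplies each number of a shift by 250 mm and each number of a turn by 180 degrees. A row lasts 1/12 s, in which the tool goes at most 41.7 mm and 7.16 degrees, less where a joint would pass 70% of its speed; a pose out of reach is approached as far as the arm can. A call with a number of a shift or a turn outside -1 to 1 is refused whole. A call with a gripper value outside its range is refused whole. The fingers move at their own pace and stop on an object; "squeeze" is the grip in N (left out, the last holds). Time passes only in rows, so rows that repeat a pose let the fingers close. It gives the time, the measured TCP pose, the force, the opening and the grip force at its end, in the units of the state.
- r.sense(): the state, without advancing time (a new reading comes with each control period).
- viewer.camera(name): name is "scene" or "top" or "wrist"; returns (picture, depth): 480x640x3 uint8, red, green, blue; 480x640 float32, m along the optical axis (not along the pixel's ray), 0 where there is no reading.
- viewer.get_calibration(name): a dict with "intrinsics" (3x3 intrinsics, pixels), "extrinsics" (4x4, takes a point from world to camera coordinates). Camera axes: x right, y up, looking along -z (the intrinsics and any distortion apply to the point x, -y, -z); pixel columns grow to the right and rows downward; lengths in m; the calibration is good to about 2 mm. A picture is of the moment at which its call begins: read the wrist's pose just before it. get_calibration takes no time and is no camera call; for the wrist camera it gives the pose at the moment of the call.
- ticket.close_job(): hands the job in; it is judged then, once.
Trained networks look in the newest picture that a camera, given by its name, has taken for a name from the list of things; names that differ only in an ending like _2 or _b are one class to them, and where a whole thing is asked for, a point or a joint stands for the part that bears it (a point fixed in the world has none). Each returns a list of dicts, best first, with "confidence" (0 to 1); they miss things now and then, are a little off and sometimes report something else, mostly with a low value. They report only what shows in the picture. A call takes as long as a camera call. They do not tell look-alikes from the thing itself.
- spotter.look_for(target, camera): "at" ([x, y, z] in m, in world coordinates, good to about 4 mm: the middle of the surface that is visible of it).
- spotter.masks_of(target, camera): "region" (480x640 bool, what is visible of it).
The state is a dict: "time_s": time; "joint_positions": joint angles; "joint_vel": joint speeds; "effort": joint torques, N m; "tool_pos": TCP position; "orientation": TCP orientation; "ft_force": force on the tool from outside, world axes, zero at the start; "moment": the same for the moment, N m; "gripper_width": finger opening in m; "grasp_force": force on a finger pad.
Only numpy, scipy, OpenCV 4.12 (cv2) and the standard library are available. Lean on these libraries where they do the work, as an engineer would, in place of code of your own. Each camera call takes 0.05 s, during which the arm holds its last target. There are 200 camera calls.

TASK

Free the banding wheel for the plaster plaque: lift the freshly painted pot off it by the handle, never touching its wet sides, and stand it upright on the table close beside the wheel. Then turn the plaque over and lay it flat in the middle of the wheel with its relief face up, ready to be painted. Plaster and pottery chip, so let neither of them drop or topple, and leave the palette, jar, sculpture and brush where they are.

Things in the scene. Friction and masses are not known exactly. Their poses are not given: they have to be found in the camera images.
- wheel: Banding wheel (turntable for decorating), fixed to the table: grey cast base 124 mm across, 34 mm shaft, aluminium head 180 mm across, underside 53 mm and flat top 62 mm above the table. The head turns about the upright shaft with light friction (0.02 N m). Origin: on the table under the shaft's axis, z up
- wheel_top (a point): centre of the flat top of the wheel's head, 62 mm above the table
- pot: Small terracotta pot, about 0.36 kg, with a fixed arched handle over its mouth; at the start it stands on the wheel's head. 85 mm to the rim, belly 96 mm, foot 68 mm across. Handle: round bar 12 mm thick in the pot's x-z plane; its top is straight for 40 mm along the pot's x, bar centre 149 mm above the foot, 58 mm of free space under it: pinch it across y. Origin: centre of the underside
- pot_grip (a point): centre of the top of the pot's handle bar, 149 mm above the pot's foot
- pot_wall: the wet painted bowl of the pot, all of it but the handle; same origin and axes as the pot
- plaque: Cast plaster plaque, a block 64 (x) by 92 (y) by 22 mm (z), about 0.16 kg, flat sides; can stand by itself on a 64 x 22 mm end (tips at 13 degrees). Origin: its centre. +z comes out of the plain back, which has a 24 x 9 mm hanging slot 26 mm off centre towards +y; -z out of the relief face: a flower inside a raised frame 6 mm wide, 4 mm high. Lies on the table relief down at the start
- palette: White six-well paint palette, 100 x 150 mm, 15 mm high, bystander. Origin: centre of its underside
- jar: Glass water jar, 68 mm across, 90 mm high, bystander. Origin: centre of its underside
- sculpture: Blue bottle-shaped sculpture, 68 mm across, 182 mm high, bystander. Origin: centre of its underside
- brush: Paint brush lying on the table, about 200 mm long along its x, bystander
Not all that is in view belongs to the job. There is more than one size of the pot; the job needs the smallest.

How it is judged (in metres and radians):
On the way, in this order (a step that is already met when the one before it is completed fails the run):
1. the pot stands upright on the table beside the wheel, let go (height (world z) of pot below 0.006 m and angle between pot's own z axis and vertical below 0.08 rad and linear speed of pot below 0.03 m/s and horizontal distance between pot and wheel below 0.32 m and contact force between pot and the fingers below 0.1 N), for 0.2 s.
2. the plaque lies relief up on the wheel's head, let go (angle between plaque's own z axis and vertical above 3.06 rad and z of plaque in the frame of wheel_top between 0.008 and 0.014 m and horizontal distance between plaque and wheel_top below 0.02 m and contact force between plaque and the fingers below 0.1 N), for 0.2 s.
At the end, for the whole second after the job is handed in: The pot stands upright (within 0.08 rad) and still on the table, its centre within 320 mm of the wheel's axis; the plaque lies flat and still on the wheel's head, relief face up, its centre within 20 mm of the head's centre; both are let go (height (world z) of pot below 0.006 m and angle between pot's own z axis and vertical below 0.08 rad and linear speed of each of pot, plaque below 0.03 m/s and horizontal distance between pot and wheel below 0.32 m and angle between plaque's own z axis and vertical above 3.06 rad and z of plaque in the frame of wheel_top between 0.008 and 0.014 m and horizontal distance between plaque and wheel_top below 0.02 m); the robot touches nothing.
It fails at once if the plaque is dropped or topples (it moves faster than 0.5 m/s without being held) (linear speed of plaque above 0.5 m/s and contact force between plaque and the fingers below 0.05 N).
It fails at once if the pot is dropped or thrown (it moves faster than 0.5 m/s without being held) (linear speed of pot above 0.5 m/s and contact force between pot and the fingers below 0.05 N).
It fails at once if the pot is tipped over (more than 0.7 rad) (angle between pot's own z axis and vertical above 0.7 rad).
It fails at once if the robot touches the pot's wet sides (contact force between pot_wall and the fingers above 0.5 N or contact force between pot_wall and the arm above 0.5 N).
It fails at once if the palette, jar, sculpture or brush is shifted by more than 30 mm (distance of any of jar, sculpture, brush, palette from where it was at the start of the episode above 0.03 m).
It also fails if it takes over 72 s, if anything falls off the work surface, if the arm or the gripper's body presses on something with over 40 N, if the wrist force passes 120 N, or if a joint passes its speed limit or range.

## Working session

There is one attempt and no reset: what is moved stays moved. The work goes in short steps, Python scripts to look and compute and a tool call to move; the robot and the scene stay as the last step left them, time stands still between calls to the robot, and variables do not carry over. Pictures are saved under pics/ and viewed, at most 10 in all, crops included, and the job is handed in when it is done.

Besides the shell and the picture viewer there is one more tool, called after ">>>" as name(argument=value, ...), one argument or row to a line, values as JSON. jog_arm: Moves the arm, as the interface text tells. Its arguments: {"type":"object","properties":{"steps":{"type":"array","items":{"type":"array","items":{"type":"number","minimum":-1,"maximum":1}}},"squeeze":{"type":"number"}},"required":["steps"]}

```bash
mkdir -p pics; ls
cat > h.py <<'E'
import numpy as np, cv2
from station import r, viewer, ticket, spotter
def pts(name, depth, C=None):
    C=C or viewer.get_calibration(name); K=np.array(C['intrinsics']);E=np.array(C['extrinsics'])
    v,u=np.mgrid[:480,:640]
    x=(u-K[0,2])/K[0,0]*depth; y=(v-K[1,2])/K[1,1]*depth
    P=np.stack([x,-y,-depth,np.ones_like(depth)],-1)@np.linalg.inv(E).T
    P=P[...,:3]; P[depth<=0]=np.nan
    return P
def save(n,p): cv2.imwrite('pics/'+n,cv2.cvtColor(p,cv2.COLOR_RGB2BGR))
E
python3 - <<'E'
from h import *
for n in ['scene','top']:
    p,d=viewer.camera(n); save(n+'1.png',p); np.save(n+'1.npy',d); np.save(n+'1p.npy',pts(n,d))
    for t in ['pot','wheel','plaque','palette','jar','sculpture','brush']:
        for k in spotter.look_for(t,n)[:4]: print(n,t,np.round(k['at'],3),round(k['confidence'],2))
    print(n, viewer.get_calibration(n))
print(r.sense())
E
```

```text
pics
scene pot [ 0.571 -0.408  0.088] 0.92
scene pot [ 0.551 -0.199  0.125] 0.91
scene pot [ 0.332 -0.164  0.094] 0.86
scene pot [ 0.572 -0.172  0.059] 0.39
scene wheel [ 0.567 -0.17   0.06 ] 0.83
scene wheel [ 0.549 -0.2    0.117] 0.52
scene plaque [0.575 0.216 0.021] 0.92
scene palette [0.419 0.004 0.016] 0.96
scene palette [ 0.549 -0.198  0.118] 0.24
scene jar [ 0.774 -0.007  0.06 ] 0.63
scene sculpture [ 0.728 -0.3    0.089] 0.88
scene brush [0.707 0.205 0.021] 0.88
scene {'intrinsics': array([[561.87987728,   0.        , 319.77106307],
       [  0.        , 561.87987728, 241.6797139 ],
       [  0.        ,   0.        ,   1.        ]]), 'extrinsics': array([[-1.43072210e-02,  9.99700339e-01,  1.98629266e-02,
         6.86807987e-02],
       [-6.24945739e-01, -2.44473124e-02,  7.80285302e-01,
         2.04917320e-01],
       [ 7.80537076e-01, -1.24953711e-03,  6.25108240e-01,
        -1.85732139e+00],
       [ 0.00000000e+00,  0.00000000e+00,  0.00000000e+00,
         1.00000000e+00]])}
top pot [ 0.521 -0.196  0.112] 0.86
top pot [ 0.531 -0.415  0.081] 0.67
top pot [ 0.303 -0.17
[... 886 characters left out ...]
]), 'joint_vel': array([-0.03854959,  0.03604358, -0.16629907,  0.03685345, -0.06575029,
       -0.05478395,  0.0166244 ]), 'effort': array([-1.36333620e-04, -5.83296418e+01,  1.04762904e+00, -2.59432429e+01,
        1.24470372e-02,  1.73977827e-03,  9.37615084e-06]), 'tool_pos': array([ 0.25834286, -0.59644115,  0.40471175]), 'orientation': array([[ 9.17607492e-01,  3.97487724e-01, -2.85440346e-05],
       [ 3.97487722e-01, -9.17607492e-01, -4.19946768e-05],
       [-4.28845885e-05,  2.71887268e-05, -9.99999999e-01]]), 'ft_force': array([ 0.64371837,  0.71549484, -0.27662414]), 'moment': array([ 0.02247671, -0.04013407,  0.02109426]), 'grasp_force': 0.0, 'gripper_width': 0.0856119349026993}
```

View images.

View pics/scene1.png

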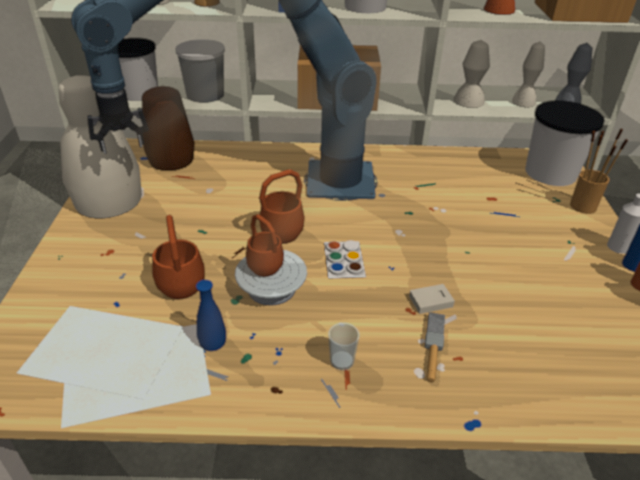

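View pics/top1.png

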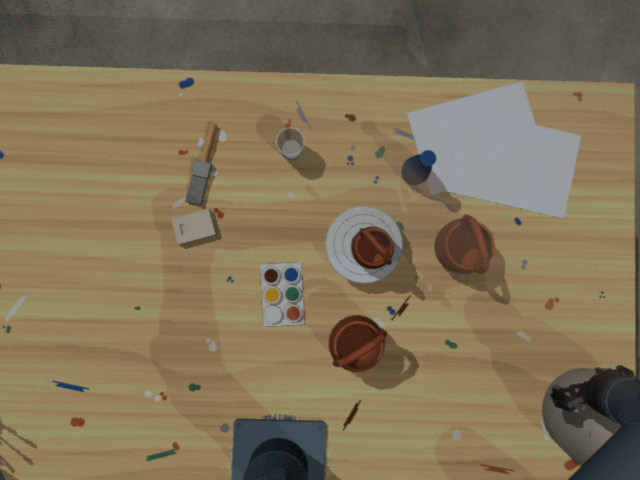

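Three pots: (265,250), (280,205) and (178,262) in the scene view. The first fits: it is smallest and stands on the wheel (top view 372,247). I'll confirm it in a crop and measure.

Run:
```python
from h import *
for n in ['scene','top']:
    P=np.load(n+'1p.npy')
    def sel(c,rad,z0,z1):
        m=(np.hypot(P[...,0]-c[0],P[...,1]-c[1])<rad)&(P[...,2]>z0)&(P[...,2]<z1); return P[m],m
    q,m=sel((.54,-.17),.13,.055,.068)
    (c,s,a)=cv2.fitEllipse(cv2.convexHull((q[:,:2]*1000).astype(np.float32)))
    print(n,'wheel',c,s,np.median(q[:,2]))
    for tgt in [(.535,-.195)]:
        q,_=sel(tgt,.07,.185,.23)
        if len(q)>5:
            w,v=np.linalg.eigh(np.cov(q[:,:2].T)); print('handle',len(q),q.mean(0),q.min(0),q.max(0),np.degrees(np.arctan2(v[1,1],v[0,1])))
            q2=q[q[:,2]>.207]; print(len(q2),q2.mean(0),q[:,2].max())
            if len(q2)>5: w,v=np.linalg.eigh(np.cov(q2[:,:2].T)); print(np.degrees(np.arctan2(v[1,1],v[0,1])), np.ptp(q2,axis=0))
    q,m=sel((.565,.22),.08,.015,.035)
    print('plaque',np.median(q[:,2]),cv2.minAreaRect((q[:,:2]*1000).astype(np.float32)))
    for z in (.0,):
        for nm,c in dict(palette=(.41,.005),jar=(.772,-.004),sculpt=(.715,-.3),brush=(.7,.21),pot2=(.54,-.415),pot3=(.32,-.17)).items():
            q,_=sel(c,.13 if nm=='brush' else .1,.008,.3); print(nm,q.min(0).round(3),q.max(0).round(3))
im=cv2.imread('pics/scene1.png')[160:320,150:410];a=cv2.resize(im,None,fx=2.6,fy=2.6,interpolation=3)
im=cv2.imread('pics/top1.png');b=cv2.resize(im[195:310,315:415],(0,0),fx=2,fy=2,interpolation=3)
cc=cv2.resize(im[195:260,160:230],(0,0),fx=2.4,fy=2.4,interpolation=3)
o=np.zeros((600,800,3),np.uint8);o[:416,:676]=a;o=o[:,:]
o[:, :]=0;a=cv2.resize(a,(590,363));o[:363,:590]=a;o[370:600,:200]=b;o[370:370+cc.shape[0],300:300+cc.shape[1]]=cc
cv2.imwrite('pics/crop1.png',o)
```

```text
scene wheel (529.7356567382812, -185.4603271484375) (179.27711486816406, 182.087890625) 0.06235555788516023
handle 193 [ 0.52640273 -0.19626702  0.20639439] [ 0.48987678 -0.23166599  0.18501286] [ 0.55732128 -0.16883453  0.22059988] -136.52054933733606
108 [ 0.52321471 -0.19924923  0.21387858] 0.22059987663267355
-136.89579891440408 [0.05276854 0.04863211 0.01359671]
plaque 0.021695962613803244 ((583.1810302734375, 224.3447265625), (119.17021179199219, 96.11781311035156), 17.23493766784668)
palette [ 0.335 -0.052  0.008] [0.487 0.05  0.021]
jar [ 0.724 -0.078  0.008] [0.832 0.023 0.094]
sculpt [ 0.69  -0.341  0.008] [ 0.747 -0.275  0.186]
brush [0.571 0.173 0.008] [0.817 0.263 0.028]
pot2 [ 0.467 -0.475  0.008] [ 0.598 -0.351  0.213]
pot3 [ 0.23  -0.236  0.008] [ 0.369 -0.11   0.213]
top wheel (528.4497680664062, -183.9813690185547) (178.3114471435547, 178.83494567871094) 0.06093109298138921
handle 249 [ 0.51903823 -0.19768441  0.20948937] [ 0.48486376 -0.22986007  0.18654106] [ 0.55285112 -0.16545985  0.22080577] -137.78403410482275
172 [ 0.5188034  -0.19829994  0.2137205 ] 0.22080577326406448
-137.8944206218912 [0.0546111  0.04641391 0.01371963]
plaque 0.020437430670141588 ((585.7900390625, 227.2959747314453), (114.64964294433594, 94.04588317871094), 16.706104278564453)
palette [ 0.325 -0.048  0.008] [0.484 0.095 0.022]
jar [ 0.698 -0.094  0.008] [0.83  0.026 0.095]
sculpt [ 0.676 -0.387  0.008] [ 0.8   -0.203  0.185]
brush [0.57  0.086 0.008] [0.813 0.317 0.029]
pot2 [ 0.466 -0.474  0.008] [ 0.636 -0.34   0.212]
pot3 [ 0.238 -0.237  0.008] [ 0.395 -0.104  0.212]
```

View pics/crop1.png

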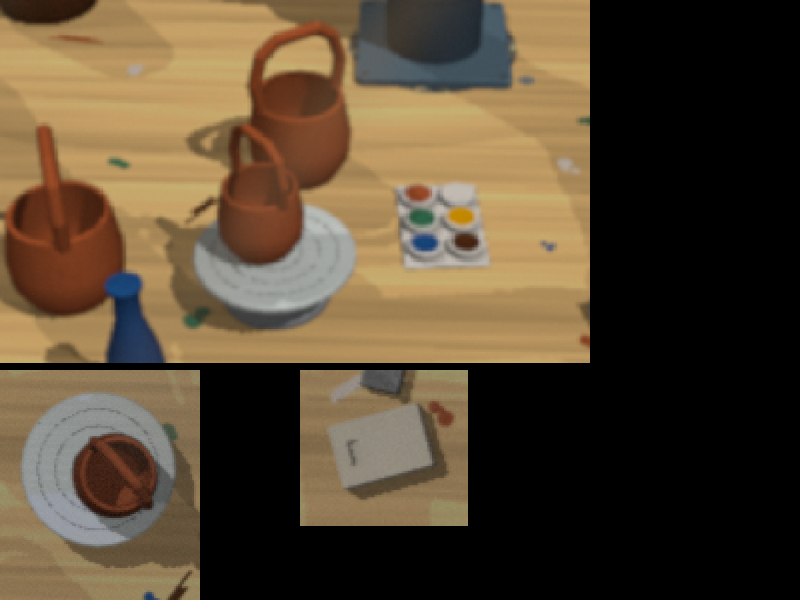

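The crop confirms it: the pot on the wheel is clearly the smallest. Its handle runs at about 42° at (0.520, -0.199). The plaque's slot points roughly to +y. Moving above the handle.

>>> jog_arm(
  steps=[
    [0,0,0.05,0.52,0.79,0.1,1],
    [0,0,0.05,0.52,0.79,0.1,1],
    [0,0,0.05,0.52,0.79,0.1,1],
    [0,0,0.05,0.52,0.79,0.1,1],
    [0,0,0.05,0.52,0.79,0.1,1],
    [0,0,0.05,0.52,0.79,0.1,1],
    [0,0,0.05,0.52,0.79,0.1,1],
  ],
  squeeze=40,
)

```text
time_s: 1.38
tool_pos: [0.3933, -0.3927, 0.4307]
orientation: [[0.838, 0.545, 0.004], [0.545, -0.838, 0.002], [0.004, 0.0, -1.0]]
ft_force: [1.2, -0.3, 1.1]
gripper_width: 0.0856
grasp_force: 0.0
```

>>> jog_arm(
  steps=[
    [0,0,0.055,0.52,0.79,0,1],
    [0,0,0.055,0.52,0.79,0,1],
    [0,0,0.055,0.52,0.79,0,1],
    [0,0,0.055,0.52,0.79,0,1],
    [0,0,0.055,0.52,0.79,0,1],
    [0,0,0.055,0.52,0.79,0,1],
    [0,0,0.055,0.52,0.79,0,1],
    [0,0,0.055,0.52,0.79,0,1],
  ],
)

```text
time_s: 2.05
tool_pos: [0.5192, -0.1999, 0.4297]
orientation: [[0.737, 0.676, 0.0], [0.676, -0.737, 0.0], [0.0, -0.0, -1.0]]
ft_force: [0.1, -1.2, 0.5]
gripper_width: 0.0857
grasp_force: 0.0
```

Run:
```python
from h import *
s=r.sense(); print(s['time_s'],s['tool_pos'],s['orientation'].round(3).tolist(),s['joint_positions'].round(1))
p,d=viewer.camera('wrist'); save('w1.png',p); P=pts('wrist',d)
m=(np.hypot(P[...,0]-.52,P[...,1]+.199)<.06)&(P[...,2]>.195)&(P[...,2]<.225); q=P[m]
print(len(q))
if len(q)>5:
  for z in (.195,.21,.214):
    k=q[q[:,2]>z]; c,s_,a=cv2.minAreaRect((k[:,:2]*1000).astype(np.float32)); w,v=np.linalg.eigh(np.cov(k[:,:2].T)); print(z,len(k),c,s_,a,np.degrees(np.arctan2(v[1,1],v[0,1])),k.mean(0))
p,d=viewer.camera('top'); Pt=pts('top',d)
M=spotter.masks_of('plaque','top')
for k in M[:2]:
    mm=k['region']; q=Pt[mm]; q=q[(q[:,2]>.016)&(q[:,2]<.03)]
    print('plq',k['confidence'],mm.sum(),len(q),q.mean(0),cv2.minAreaRect((q[:,:2]*1000).astype(np.float32)))
```

```text
2.05 [ 0.51919903 -0.19987904  0.42971575] [[0.737, 0.676, 0.0], [0.676, -0.737, 0.0], [0.0, -0.0, -1.0]] [ 27.4  20.8 -14.  100.4   5.7  59.5 -36. ]
3371
0.195 3371 (519.9384765625, -202.5188751220703) (83.65643310546875, 11.959348678588867) 41.99887466430664 -138.13335535031322 [ 0.52441078 -0.19847172  0.21262262]
0.21 2494 (518.9623413085938, -203.48045349121094) (64.28543090820312, 11.820852279663086) 41.891273498535156 -138.07954763825026 [ 0.52118102 -0.20136888  0.21531336]
0.214 1890 (518.7310791015625, -203.61520385742188) (53.565181732177734, 10.977523803710938) 42.62508773803711 -138.0102712080531 [ 0.5199767  -0.20242894  0.21625571]
plq 0.63 1141 980 [0.56172857 0.21941544 0.02105134] ((561.8297729492188, 219.8875732421875), (64.89070892333984, 93.12171173095703), 16.909244537353516)
```

>>> jog_arm(
  steps=[
    [0,0,0,0,-0.008,-0.13,1],
    [0,0,0,0,-0.008,-0.256,1],
    [0,0,0,0,-0.008,-0.256,1],
    [0,0,0,0,-0.008,-0.256,1],
    [0,0,0,0,-0.008,-0.256,0],
    [0,0,0,0,-0.008,-0.256,0],
    [0,0,0,0,-0.008,-0.256,0],
    [0,0,0,0,-0.008,-0.256,0],
    [0,0,0,0,-0.008,-0.256,0],
    [0,0,0,0,-0.008,-0.256,0],
    [0,0,0,0,-0.008,-0.256,0],
    [0,0,0,0,-0.008,-0.256,0],
  ],
  squeeze=50,
)

```text
time_s: 3.2
tool_pos: [0.5186, -0.2033, 0.3662]
orientation: [[0.739, 0.674, 0.001], [0.674, -0.739, -0.0], [0.0, 0.0, -1.0]]
ft_force: [-0.6, 1.2, 4.8]
gripper_width: 0.0106
grasp_force: 48.7
```

>>> jog_arm(
  steps=[
    [0,0,0,0,0,0.03,0],
    [0,0,0,0,0,0.08,0],
    [0,0,0,0,0,0.14,0],
    [0,0,0,0,0,0.2,0],
    [0,0,0,0,0,0.2,0],
  ],
)

```text
time_s: 3.62
tool_pos: [0.5191, -0.2037, 0.4183]
orientation: [[0.739, 0.673, 0.004], [0.673, -0.739, -0.001], [0.002, 0.004, -1.0]]
ft_force: [1.5, 0.5, -1.9]
gripper_width: 0.0102
grasp_force: 49.0
```

>>> jog_arm(
  steps=[
    [0,0,0,-0.03,-0.03,0,0],
    [0,0,0,-0.1,-0.1,0,0],
    [0,0,0,-0.18,-0.17,0,0],
    [0,0,0,-0.26,-0.25,0,0],
    [0,0,0,-0.34,-0.33,0,0],
    [0,0,0,-0.42,-0.4,0,0],
    [0,0,0,-0.48,-0.45,0,0],
    [0,0,0,-0.51,-0.48,0,0],
    [0,0,0,-0.52,-0.49,0,0],
    [0,0,0,-0.52,-0.49,0,0],
    [0,0,0,-0.52,-0.49,0,0],
  ],
)

```text
time_s: 4.53
tool_pos: [0.3892, -0.3251, 0.4154]
orientation: [[0.738, 0.674, 0.0], [0.674, -0.738, 0.001], [0.001, -0.0, -1.0]]
ft_force: [-0.1, 1.0, -2.4]
gripper_width: 0.0103
grasp_force: 49.0
```

Run:
```python
from h import *
s=r.sense(); print(s['time_s'],s['tool_pos'],s['joint_positions'].round(1),s['gripper_width'],s['grasp_force'])
p,d=viewer.camera('scene'); save('scene2.png',p[120:340,80:420]); P=pts('scene',d)
m=(np.hypot(P[...,0]-.39,P[...,1]+.325)<.065)&(P[...,2]>.02)&(P[...,2]<.15)
q=P[m]; print(len(q),q.min(0),q.max(0))
```

```text
4.5333 [ 0.38916735 -0.32508043  0.41536682] [ 43.3  16.5 -10.2 108.4   3.5  55.4 -16. ] 0.010336092955273069 48.95148575305939
272 [ 0.34047053 -0.36279276  0.11188937] [ 0.44049242 -0.27572707  0.14994963]
```

View pics/scene2.png

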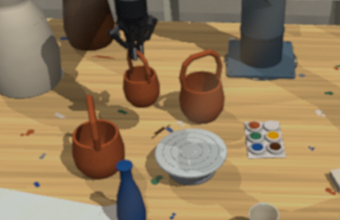

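Pot hangs upright at (140,85) in the crop, clear of the other two. Lowering.

>>> jog_arm(
  steps=[
    [0,0,0,0,0,-0.08,0],
    [0,0,0,0,0,-0.18,0],
    [0,0,0,0,0,-0.28,0],
    [0,0,0,0,0,-0.36,0],
    [0,0,0,0,0,-0.4,0],
    [0,0,0,0,0,-0.42,0],
    [0,0,0,0,0,-0.43,0],
    [0,0,0,0,0,-0.436,0],
    [0,0,0,0,0,-0.44,0],
    [0,0,0,0,0,-0.442,0],
    [0,0,0,0,0,-0.442,0],
  ],
)

```text
time_s: 5.5
tool_pos: [0.3886, -0.3261, 0.3058]
orientation: [[0.739, 0.673, 0.001], [0.673, -0.739, -0.001], [0.0, 0.001, -1.0]]
ft_force: [0.1, 0.1, -3.1]
gripper_width: 0.0103
grasp_force: 48.9
```

>>> jog_arm(
  steps=[
    [0,0,0,0,0,-0.002,0],
    [0,0,0,0,0,-0.004,0],
    [0,0,0,0,0,-0.006,0],
    [0,0,0,0,0,-0.008,0],
    [0,0,0,0,0,-0.008,0],
  ],
)

```text
time_s: 5.92
tool_pos: [0.3887, -0.3262, 0.3042]
orientation: [[0.739, 0.673, 0.001], [0.673, -0.739, -0.001], [0.0, 0.001, -1.0]]
ft_force: [-2.2, 1.0, 6.7]
gripper_width: 0.0101
grasp_force: 49.9
```

>>> jog_arm(
  steps=[
    [0,0,0,0,0,0,0.3],
    [0,0,0,0,0,0,0.5],
    [0,0,0,0,0,0,0.7],
    [0,0,0,0,0,0,0.7],
    [0,0,0,0,0,0,0.7],
    [0,0,0,0,0,0,0.7],
    [0,0,0,0,0,0.1,0.8],
    [0,0,0,0,0,0.25,0.9],
    [0,0,0,0,0,0.4,1],
    [0,0,0,0,0,0.5,1],
    [0,0,0,0,0,0.5,1],
    [0,0,0,0,0,0.5,1],
  ],
)

```text
time_s: 6.92
tool_pos: [0.3887, -0.3262, 0.4296]
orientation: [[0.739, 0.673, 0.003], [0.673, -0.739, -0.002], [0.0, 0.003, -1.0]]
ft_force: [-0.9, 0.5, -1.1]
gripper_width: 0.0855
grasp_force: 0.0
```

Run:
```python
from h import *
s=r.sense(); print(s['time_s'],s['tool_pos'],s['orientation'].round(3).tolist(),s['joint_positions'].round(1))
p,d=viewer.camera('wrist'); P=pts('wrist',d)
m=(np.hypot(P[...,0]-.389,P[...,1]+.326)<.07)&(P[...,2]>.135)&(P[...,2]<.175); q=P[m]
print(len(q),q.mean(0),q.max(0),cv2.minAreaRect((q[:,:2]*1000).astype(np.float32)))
k=q[q[:,2]>.15];c=np.linalg.lstsq(np.c_[k[:,:2]-k[:,:2].mean(0),np.ones(len(k))],k[:,2],rcond=None)[0];print('slopes',c)
```

```text
6.9167 [ 0.38866415 -0.3261654   0.42961316] [[0.739, 0.673, 0.003], [0.673, -0.739, -0.002], [0.0, 0.003, -1.0]] [ 43.5  15.5 -10.3 107.6   3.3  57.  -15.8]
2039 [ 0.39267544 -0.32048467  0.14949996] [ 0.4219675  -0.29347608  0.15539958] ((389.3951416015625, -323.19012451171875), (84.17393493652344, 11.727249145507812), 42.481903076171875)
slopes [-0.01314323  0.00725488  0.15270208]
```

Pot stands released. Next, over to the plaque side, and a test in free space of which sideways tilt the wrist allows.

>>> jog_arm(
  steps=[
    [0,0,0.17,0.35,0.85,0.06,1],
    [0,0,0.17,0.35,0.85,0.06,1],
    [0,0,0.17,0.35,0.85,0.06,1],
    [0,0,0.17,0.35,0.85,0.06,1],
    [0,0,0.17,0.35,0.85,0.06,1],
    [0,0,0.17,0.35,0.85,0.06,1],
    [0,0,0.17,0.35,0.85,0.06,1],
  ],
)

```text
time_s: 7.55
tool_pos: [0.4772, -0.1077, 0.4422]
orientation: [[0.285, 0.959, -0.001], [0.959, -0.285, 0.003], [0.003, -0.002, -1.0]]
ft_force: [-0.0, -0.0, 0.0]
gripper_width: 0.0854
grasp_force: 0.0
```

>>> jog_arm(
  steps=[
    [0,0,0.19,0.35,0.95,0,1],
    [0,0,0.19,0.35,0.95,0,1],
    [0,0,0.19,0.35,0.95,0,1],
    [0,0,0.19,0.35,0.95,0,1],
    [0,0,0.19,0.35,0.95,0,1],
    [0,0,0.19,0.35,0.95,0,1],
    [0,0,0.19,0.35,0.95,0,1],
    [0,0,0.19,0.35,0.95,0,1],
  ],
)

```text
time_s: 8.22
tool_pos: [0.5632, 0.1265, 0.4413]
orientation: [[-0.299, 0.954, -0.003], [0.954, 0.299, 0.001], [0.002, -0.003, -1.0]]
ft_force: [-0.1, -1.2, -0.4]
gripper_width: 0.0852
grasp_force: 0.0
```

Run:
```python
from h import *
s=r.sense(); print(s['time_s'],s['tool_pos'],s['orientation'].round(3).tolist(),s['joint_positions'].round(1))
```

```text
8.2167 [0.5631525  0.12650044 0.44132764] [[-0.299, 0.954, -0.003], [0.954, 0.299, 0.001], [0.002, -0.003, -1.0]] [  7.9  25.1 -33.3  95.7  14.9  63.9 -12.2]
```

>>> jog_arm(
  steps=[
    [-0.25,0,0,0,0,0,1],
    [-0.25,0,0,0,0,0,1],
    [-0.25,0,0,0,0,0,1],
    [-0.25,0,0,0,0,0,1],
    [-0.25,0,0,0,0,0,1],
    [-0.25,0,0,0,0,0,1],
    [-0.25,0,0,0,0,0,1],
    [-0.25,0,0,0,0,0,1],
  ],
)

```text
time_s: 8.88
tool_pos: [0.5631, 0.1232, 0.4416]
orientation: [[-0.297, 0.955, -0.003], [0.675, 0.208, -0.708], [-0.676, -0.212, -0.706]]
ft_force: [-0.5, 0.7, -1.2]
gripper_width: 0.0854
grasp_force: 0.0
```

Run:
```python
from h import *
s=r.sense(); print(s['time_s'],s['tool_pos'],s['orientation'].round(3).tolist(),s['joint_positions'].round(1))
```

```text
8.8833 [0.56305356 0.12322365 0.44157191] [[-0.297, 0.955, -0.003], [0.675, 0.208, -0.708], [-0.676, -0.212, -0.706]] [-11.8  29.2 -21.2  93.9  46.4  90.1 -29.3]
```

>>> jog_arm(
  steps=[
    [-0.25,0,0,0,0,0,1],
    [-0.25,0,0,0,0,0,1],
    [-0.25,0,0,0,0,0,1],
    [-0.25,0,0,0,0,0,1],
    [-0.25,0,0,0,0,0,1],
    [-0.25,0,0,0,0,0,1],
    [-0.25,0,0,0,0,0,1],
    [-0.25,0,0,0,0,0,1],
  ],
)

```text
time_s: 9.55
tool_pos: [0.5632, 0.1233, 0.4423]
orientation: [[-0.297, 0.955, -0.001], [-0.001, -0.002, -1.0], [-0.955, -0.297, 0.001]]
ft_force: [0.0, -0.1, 0.4]
gripper_width: 0.0852
grasp_force: 0.0
```

Run:
```python
from h import *
s=r.sense(); print(s['time_s'],s['tool_pos'],s['orientation'].round(3).tolist(),s['joint_positions'].round(1))
```

```text
9.55 [0.56317214 0.12333593 0.44234665] [[-0.297, 0.955, -0.001], [-0.001, -0.002, -1.0], [-0.955, -0.297, 0.001]] [-36.1  37.6   7.4  96.5  65.2 108.6 -29.4]
```

Sideways tilt to the right is reachable. Next I compute the first grasp pose over the plaque, and check how close the brush lies.

```bash
cat >> h.py <<'E'
from scipy.spatial.transform import Rotation as Rn
A=np.radians(16.9); px=np.array([np.cos(A),np.sin(A),0]); py=np.array([-np.sin(A),np.cos(A),0]); d=-py; Z=np.array([0,0,1.])
def Rt(tilt, yaw=0.):  # tilt deg: -10=10 deg back of vertical, 90 = horizontal along d
    t=np.radians(tilt); z=np.sin(t)*d-np.cos(t)*Z; M=np.c_[np.cross(px,z),px,z]
    return Rn.from_euler('z',yaw,degrees=True).as_matrix()@M
def cmd(R,p):
    s=r.sense(); dr=Rn.from_matrix(R@s['orientation'].T).as_rotvec(degrees=True)/180
    print('t',s['time_s'],'q',s['joint_positions'].round(1),'pos',s['tool_pos'].round(4)); print('CMD turn',dr.round(4),'shift',((np.array(p)-s['tool_pos'])/.25).round(3))
E
python3 - <<'E'
from h import *
cmd(Rt(-10),[.5775,.169,.32])
p,dp=viewer.camera('top'); P=pts('top',dp)
m=(np.abs(P[...,0]-.64)<.2)&(np.abs(P[...,1]-.21)<.1)&(P[...,2]>.006)&(P[...,2]<.05)
q=P[m]-np.array([.562,.22,0]); u=q@px; v=q@py
k=u>36/1000
for a in np.arange(.036,.12,.008):
    s=(u>=a)&(u<a+.008)
    if s.sum(): print(round(a,3),s.sum(),v[s].min().round(3),v[s].max().round(3),q[s,2].max().round(3))
E
```

```text
t 9.55 q [-36.1  37.6   7.4  96.5  65.2 108.6 -29.4] pos [0.5632 0.1233 0.4423]
CMD turn [ 0.5534  0.0111 -0.0145] shift [ 0.057  0.183 -0.489]
0.084 4 -0.035 -0.029 0.019
0.092 40 -0.11 -0.027 0.021
0.1 59 -0.094 -0.02 0.026
0.108 69 -0.084 -0.02 0.027
0.116 69 -0.095 0.031 0.026
```

>>> jog_arm(
  steps=[
    [0.5534,0.011,-0.0145,0.057,0.183,0.1,1],
    [0.5534,0.011,-0.0145,0.057,0.183,0.1,1],
    [0.5534,0.011,-0.0145,0.057,0.183,0.1,1],
    [0.5534,0.011,-0.0145,0.057,0.183,0.1,1],
    [0.5534,0.011,-0.0145,0.057,0.183,0.1,1],
    [0.5534,0.011,-0.0145,0.057,0.183,0.1,1],
    [0.5534,0.011,-0.0145,0.057,0.183,0.1,1],
    [0.5534,0.011,-0.0145,0.057,0.183,-0.1,1],
    [0.5534,0.011,-0.0145,0.057,0.183,-0.2,1],
    [0.5534,0.011,-0.0145,0.057,0.183,-0.4,1],
    [0.5534,0.011,-0.0145,0.057,0.183,-0.489,1],
    [0.5534,0.011,-0.0145,0.057,0.183,-0.489,1],
  ],
)

```text
time_s: 10.6
tool_pos: [0.5758, 0.168, 0.3163]
orientation: [[-0.287, 0.957, -0.051], [0.957, 0.283, -0.064], [-0.047, -0.068, -0.997]]
ft_force: [-1.0, -1.4, -0.6]
gripper_width: 0.0857
grasp_force: 0.0
```

>>> jog_arm(
  steps=[
    [0.14,0,0,0,0,0,1],
    [0.14,0,0,0,0,0,1],
    [0.14,0,0,0,0,0,1],
    [0.14,0,0,0,0,0,1],
  ],
)

```text
time_s: 10.93
tool_pos: [0.5789, 0.167, 0.3228]
orientation: [[-0.285, 0.958, -0.038], [0.887, 0.279, 0.368], [0.363, 0.071, -0.929]]
ft_force: [-0.1, -0.1, -0.3]
gripper_width: 0.0852
grasp_force: 0.0
```

Run:
```python
from h import *
cmd(Rt(-10),[.5775,.169,.25])
C=viewer.get_calibration('wrist')
p,dp=viewer.camera('wrist'); save('w2.png',p); Pw=pts('wrist',dp,C)
P1=np.load('top1p.npy')
for P,n in ((P1,'top'),(Pw,'wrist')):
  q=P-np.array([.562,.22,0]); u=q@px; v=q@py; z=P[...,2]
  m=(abs(u)<.05)&(abs(v)<.06)&(z>.016)&(z<.03)
  print(n,m.sum(),cv2.minAreaRect((P[m][:,:2]*1000).astype(np.float32)),np.median(z[m]))
  for a in np.arange(.036,.12,.008):
    s=(u>=a)&(u<a+.008)&(abs(v)<.1)&(z>.006)&(z<.05)
    if s.sum(): print(round(a,3),s.sum(),v[s].min().round(3),v[s].max().round(3),z[s].max().round(3))
```

```text
t 10.9333 q [  6.7  35.2 -29.6  99.6  -6.7  44.5   4.1] pos [0.5789 0.167  0.3228]
CMD turn [-0.0669  0.0036  0.0014] shift [-0.005  0.008 -0.291]
top 978 ((562.046875, 219.86392211914062), (64.79690551757812, 93.43682098388672), 16.548486709594727) 0.020971758427229314
0.036 2 0.007 0.037 0.007
0.044 13 -0.031 0.053 0.024
0.052 39 -0.035 0.093 0.019
0.06 65 -0.04 0.024 0.024
0.068 64 -0.045 0.09 0.022
0.076 68 -0.049 0.06 0.023
0.084 67 -0.052 0.057 0.025
0.092 66 -0.087 0.063 0.024
0.1 69 -0.064 0.045 0.023
0.108 69 -0.097 -0.021 0.024
0.116 71 -0.073 0.065 0.025
wrist 10455 ((571.5215454101562, 220.2859649658203), (81.74897766113281, 92.23909759521484), 16.688199996948242) 0.022291820289447095
0.044 105 -0.034 -0.021 0.019
0.052 367 -0.038 -0.006 0.02
0.06 573 -0.042 0.002 0.02
0.068 587 -0.046 0.001 0.02
0.076 589 -0.051 -0.004 0.02
0.084 589 -0.056 -0.008 0.02
0.092 581 -0.06 -0.012 0.02
0.1 614 -0.066 -0.017 0.021
0.108 553 -0.071 -0.021 0.022
0.116 198 -0.075 -0.052 0.022
```

View pics/w2.png

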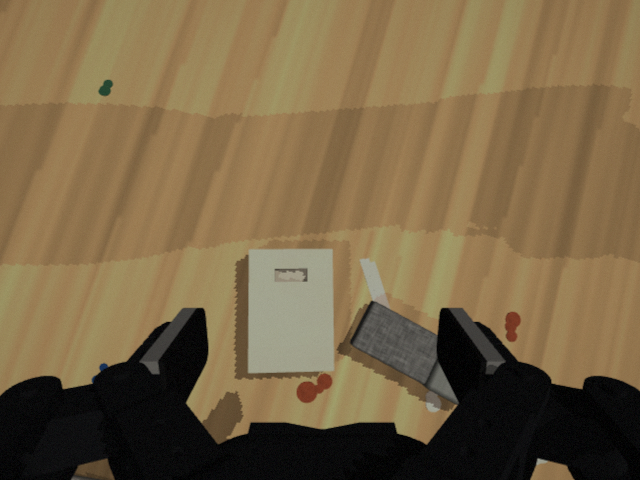

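Plaque is at (290,310), its slot at the top end, with the brush tip at (375,330) beside its lower right. So I'll grip on the slot half first, slide the plaque clear, then regrasp.

Run:
```python
from h import *
cmd(Rt(0),[.5568,.2372,.25])
```

```text
t 10.9833 q [  6.9  35.3 -29.6  99.6  -6.8  44.5   4.2] pos [0.579  0.1659 0.3221]
CMD turn [-1.203e-01 -1.280e-02 -1.000e-04] shift [-0.089  0.285 -0.288]
```

>>> jog_arm(
  steps=[
    [-0.12,-0.0128,0,-0.089,0.285,-0.1,0.92],
    [-0.12,-0.0128,0,-0.089,0.285,-0.2,0.92],
    [-0.12,-0.0128,0,-0.089,0.285,-0.288,0.92],
    [-0.12,-0.0128,0,-0.089,0.285,-0.288,0.92],
    [-0.12,-0.0128,0,-0.089,0.285,-0.288,0.92],
    [-0.12,-0.0128,0,-0.089,0.285,-0.288,0.92],
  ],
)

```text
time_s: 11.48
tool_pos: [0.556, 0.241, 0.25]
orientation: [[-0.296, 0.955, -0.003], [0.955, 0.296, -0.007], [-0.005, -0.005, -1.0]]
ft_force: [0.3, 0.1, -0.3]
gripper_width: 0.0788
grasp_force: 0.0
```

Run:
```python
from h import *
cmd(Rt(0),[.5568,.2372,.169]); print(r.sense()['gripper_width'])
```

```text
t 11.4833 q [-18.6  38.6 -12.7 100.   11.9  43.1 -20.1] pos [0.556 0.241 0.25 ]
CMD turn [ 0.0021 -0.0011 -0.0019] shift [ 0.003 -0.015 -0.324]
0.07879665832773766
```

>>> jog_arm(
  steps=[
    [0,0,0,0,0,-0.15,0.92],
    [0,0,0,0,0,-0.25,0.92],
    [0,0,0,0,0,-0.3,0.92],
    [0,0,0,0,0,-0.324,0.92],
    [0,0,0,0,0,-0.324,0.92],
    [0,0,0,0,0,-0.324,0.7],
    [0,0,0,0,0,-0.324,0.6],
    [0,0,0,0,0,-0.324,0.5],
    [0,0,0,0,0,-0.324,0.5],
    [0,0,0,0,0,-0.324,0.5],
    [0,0,0,0,0,-0.324,0.5],
  ],
  squeeze=40,
)

```text
time_s: 12.4
tool_pos: [0.5564, 0.2413, 0.1698]
orientation: [[-0.296, 0.955, -0.002], [0.955, 0.296, -0.008], [-0.007, -0.005, -1.0]]
ft_force: [-0.2, -1.2, 6.9]
gripper_width: 0.0628
grasp_force: 45.8
```

>>> jog_arm(
  steps=[
    [0,0,0,0,0,0.03,0.5],
    [0,0,0,-0.03,-0.01,0.08,0.5],
    [0,0,0,-0.1,-0.05,0.08,0.5],
    [0,0,0,-0.18,-0.09,0.08,0.5],
    [0,0,0,-0.24,-0.12,0.08,0.5],
    [0,0,0,-0.24,-0.12,0.06,0.5],
    [0,0,0,-0.24,-0.12,0.03,0.5],
    [0,0,0,-0.24,-0.12,0.012,0.5],
    [0,0,0,-0.24,-0.12,0.004,0.5],
    [0,0,0,-0.24,-0.12,0.001,0.5],
    [0,0,0,-0.24,-0.12,0.001,0.5],
    [0,0,0,-0.24,-0.12,0.001,0.5],
  ],
)

```text
time_s: 13.4
tool_pos: [0.496, 0.2117, 0.1697]
orientation: [[-0.297, 0.955, -0.005], [0.955, 0.297, -0.009], [-0.007, -0.007, -1.0]]
ft_force: [-6.6, -3.4, 21.9]
gripper_width: 0.0634
grasp_force: 47.6
```

>>> jog_arm(
  steps=[
    [0,0,0,0,0,0,0.8],
    [0,0,0,0,0,0,1],
    [0,0,0,0,0,0,1],
    [0,0,0,0,0,0.2,1],
    [0,0,0,0,-0.1,0.4,1],
    [0,0,0,0,-0.2,0.6,1],
    [0,0,0,0,-0.3,0.6,1],
    [0.08,0,0,0,-0.3,0.6,1],
    [0.08,0,0,0,-0.3,0.6,1],
    [0.08,0,0,0,-0.3,0.6,1],
    [0.08,0,0,0,-0.3,0.6,1],
  ],
)

```text
time_s: 14.32
tool_pos: [0.4957, 0.1346, 0.3177]
orientation: [[-0.293, 0.956, -0.006], [0.928, 0.286, 0.238], [0.229, 0.065, -0.971]]
ft_force: [-0.0, -0.1, -0.1]
gripper_width: 0.0855
grasp_force: 0.0
```

Run:
```python
from h import *
C=viewer.get_calibration('wrist')
p,dp=viewer.camera('wrist'); save('w3.png',p); P=pts('wrist',dp,C)
mm=spotter.masks_of('plaque','wrist')
for k in mm[:2]:
    q=P[k['region']]; q=q[(q[:,2]>.016)&(q[:,2]<.03)]; print(k['confidence'],len(q),np.median(q[:,2]) if len(q) else 0,cv2.minAreaRect((q[:,:2]*1000).astype(np.float32)))
    g=np.argwhere(k['region']); print(g.min(0),g.max(0))
cmd(Rt(-10),[.5,.15,.25])
```

```text
t 14.4167 q [  2.8  26.3 -23.8 112.9  -4.6  38.9   2.5] pos [0.4951 0.137  0.3176]
CMD turn [-0.0233  0.0143 -0.001 ] shift [ 0.019  0.052 -0.271]
```

Run:
```python
from h import *
C=viewer.get_calibration('wrist')
p,dp=viewer.camera('wrist'); P=pts('wrist',dp,C)
P[np.isnan(P)]=9
m=((P[...,2]>.016)&(P[...,2]<.028)&(np.hypot(P[...,0]-.5,P[...,1]-.19)<.075)).astype(np.uint8)
n,l,st,_=cv2.connectedComponentsWithStats(m); i=1+np.argmax(st[1:,4]); q=P[l==i]
print(st[i],np.median(q[:,2]),cv2.minAreaRect((q[:,:2]*1000).astype(np.float32)))
```

```text
[  282   199    88   126 10967] 0.02234498235509036 ((503.3251647949219, 188.60128784179688), (63.95294952392578, 92.29878997802734), 16.78929901123047)
```

View pics/w3.png

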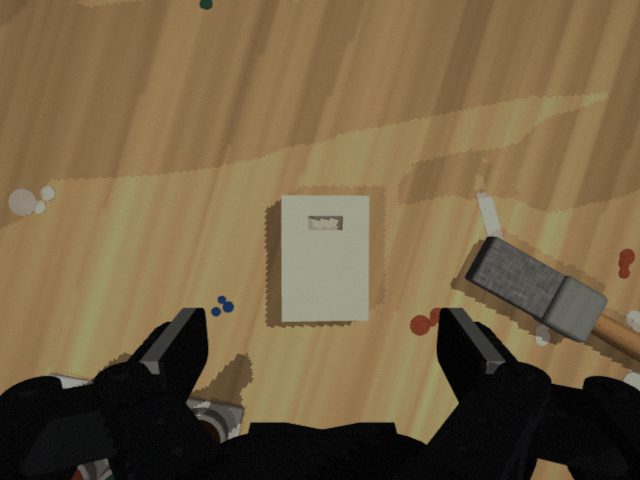

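Run:
```python
from h import *
cmd(Rt(-10),[.5189,.1373,.1685])
```

```text
t 14.4667 q [  2.8  26.3 -23.8 112.9  -4.6  38.9   2.5] pos [0.495  0.1376 0.3177]
CMD turn [-0.0235  0.0144 -0.0014] shift [ 0.096 -0.001 -0.597]
```

>>> jog_arm(
  steps=[
    [-0.0235,0.0144,-0.0014,0.096,-0.001,-0.1,1],
    [-0.0235,0.0144,-0.0014,0.096,-0.001,-0.25,1],
    [-0.0235,0.0144,-0.0014,0.096,-0.001,-0.38,1],
    [-0.0235,0.0144,-0.0014,0.096,-0.001,-0.4,1],
    [-0.0235,0.0144,-0.0014,0.096,-0.001,-0.4,1],
    [-0.0235,0.0144,-0.0014,0.096,-0.001,-0.4,1],
  ],
)

```text
time_s: 14.97
tool_pos: [0.5194, 0.1372, 0.219]
orientation: [[-0.286, 0.957, -0.049], [0.942, 0.29, 0.168], [0.175, 0.002, -0.985]]
ft_force: [0.1, 0.4, 0.2]
gripper_width: 0.0855
grasp_force: 0.0
```

Run:
```python
from h import *
cmd(Rt(-10),[.5189,.1373,.1685])
```

```text
t 14.9667 q [ -2.4  37.6 -18.3 110.5   1.8  33.2  -1.8] pos [0.5194 0.1372 0.219 ]
CMD turn [-0.0005  0.0005  0.0002] shift [-0.002  0.    -0.202]
```

>>> jog_arm(
  steps=[
    [0,0,0,-0.002,0,-0.1,1],
    [0,0,0,-0.002,0,-0.17,1],
    [0,0,0,-0.002,0,-0.202,1],
    [0,0,0,-0.002,0,-0.202,1],
    [0,0,0,-0.002,0,-0.202,0.8],
    [0,0,0,-0.002,0,-0.202,0.6],
    [0,0,0,-0.002,0,-0.202,0.5],
    [0,0,0,-0.002,0,-0.202,0.5],
    [0,0,0,-0.002,0,-0.202,0.5],
    [0,0,0,-0.002,0,-0.202,0.5],
    [0,0,0,-0.002,0,-0.202,0.5],
  ],
  squeeze=60,
)

```text
time_s: 15.88
tool_pos: [0.5196, 0.136, 0.1696]
orientation: [[-0.284, 0.958, -0.046], [0.943, 0.288, 0.169], [0.175, 0.004, -0.985]]
ft_force: [-1.9, -1.3, 8.1]
gripper_width: 0.063
grasp_force: 65.6
```

>>> jog_arm(
  steps=[
    [0,0,0,0,0,0.1,0.5],
    [0,0,0,0,0,0.25,0.5],
    [0,0,0,0,0,0.4,0.5],
    [0,0,0,0,0,0.5,0.5],
    [0,0,0,0,0,0.5,0.5],
    [0,0,0,0,0,0.5,0.5],
  ],
)

```text
time_s: 16.38
tool_pos: [0.5195, 0.1359, 0.2949]
orientation: [[-0.284, 0.958, -0.044], [0.943, 0.288, 0.169], [0.174, 0.006, -0.985]]
ft_force: [-0.0, -0.3, -2.2]
gripper_width: 0.0625
grasp_force: 67.1
```

Run:
```python
from h import *
cmd(Rt(80),[.52,.15,.3])
s=r.sense();print(s['gripper_width'],s['grasp_force'],s['ft_force'])
```

```text
t 16.3833 q [-8.000e-01  3.030e+01 -2.010e+01  1.092e+02 -1.000e-01  4.140e+01
 -1.500e+00] pos [0.5195 0.1359 0.2949]
CMD turn [-0.4793 -0.1431 -0.0008] shift [0.002 0.057 0.02 ]
0.06249844902996173 67.13779636658728 [-0.00642398 -0.2877231  -2.16664644]
```

Run:
```python
from h import *
Rg=np.array([[-0.284,0.958,-0.046],[0.943,0.288,0.169],[0.175,0.004,-0.985]])
u,_,v=np.linalg.svd(Rg); Rg=u@v
off=Rg.T@(np.array([.5033,.1886,.011])-np.array([.5196,.136,.1696])); print('off',off)
Q=Rn.from_rotvec(-px*np.pi/2).as_matrix(); R=Q@Rg
for z in (.12,.046):
  T=np.array([.54,.10,z])-R@off; print(T); cmd(R,T)
np.savez('g1.npz',Rg=Rg,off=off,R=R)
```

```text
off [ 0.02646447 -0.0011584   0.1657851 ]
[0.49418658 0.25183934 0.17506684]
t 16.3833 q [-8.000e-01  3.030e+01 -2.010e+01  1.092e+02 -1.000e-01  4.140e+01
 -1.500e+00] pos [0.5195 0.1359 0.2949]
CMD turn [-0.4783 -0.1447 -0.0005] shift [-0.101  0.464 -0.479]
[0.49418658 0.25183934 0.10106684]
t 16.3833 q [-8.000e-01  3.030e+01 -2.010e+01  1.092e+02 -1.000e-01  4.140e+01
 -1.500e+00] pos [0.5195 0.1359 0.2949]
CMD turn [-0.4783 -0.1447 -0.0005] shift [-0.101  0.464 -0.775]
```

>>> jog_arm(
  steps=[
    [-0.478,-0.145,0,-0.1,0.46,0,0.5],
    [-0.478,-0.145,0,-0.1,0.46,0,0.5],
    [-0.478,-0.145,0,-0.1,0.46,0,0.5],
    [-0.478,-0.145,0,-0.1,0.46,0,0.5],
    [-0.478,-0.145,0,-0.1,0.46,0,0.5],
    [-0.478,-0.145,0,-0.1,0.46,0,0.5],
    [-0.478,-0.145,0,-0.1,0.46,0,0.5],
    [-0.478,-0.145,0,-0.1,0.46,0,0.5],
    [-0.478,-0.145,0,-0.1,0.46,0,0.5],
    [-0.478,-0.145,0,-0.1,0.46,0,0.5],
    [-0.478,-0.145,0,-0.1,0.46,0,0.5],
    [-0.478,-0.145,0,-0.1,0.46,0,0.5],
  ],
)

```text
time_s: 17.38
tool_pos: [0.4933, 0.2513, 0.2916]
orientation: [[-0.091, 0.956, 0.278], [0.299, 0.293, -0.908], [-0.95, 0.001, -0.313]]
ft_force: [0.2, -1.3, -2.9]
gripper_width: 0.0624
grasp_force: 67.1
```

Run:
```python
from h import *
g=np.load('g1.npz'); cmd(g['R'],[.4942,.2518,.175])
s=r.sense();print(s['gripper_width'],s['grasp_force'],s['ft_force'])
```

```text
t 17.3833 q [-55.5  44.6  13.2 102.9  50.8  83.2 -56.8] pos [0.4933 0.2513 0.2916]
CMD turn [-0.0431 -0.014   0.0006] shift [ 0.004  0.002 -0.467]
0.06243571842237636 67.13106499286368 [ 0.17731081 -1.32417902 -2.8953082 ]
```

>>> jog_arm(
  steps=[
    [-0.043,-0.014,0,0.004,0.002,0,0.5],
    [-0.043,-0.014,0,0.004,0.002,-0.15,0.5],
    [-0.043,-0.014,0,0.004,0.002,-0.3,0.5],
    [-0.043,-0.014,0,0.004,0.002,-0.42,0.5],
    [-0.043,-0.014,0,0.004,0.002,-0.467,0.5],
    [-0.043,-0.014,0,0.004,0.002,-0.467,0.5],
    [-0.043,-0.014,0,0.004,0.002,-0.467,0.5],
    [-0.043,-0.014,0,0.004,0.002,-0.467,0.5],
  ],
)

```text
time_s: 18.05
tool_pos: [0.4955, 0.2513, 0.1775]
orientation: [[-0.047, 0.957, 0.288], [0.175, 0.291, -0.94], [-0.983, 0.007, -0.181]]
ft_force: [-0.2, 0.0, -0.7]
gripper_width: 0.0626
grasp_force: 67.2
```

Run:
```python
from h import *
g=np.load('g1.npz'); cmd(g['R'],[.4942,.2518,.101])
p,dp=viewer.camera('scene'); P=pts('scene',dp); save('s3.png',cv2.resize(p[150:400,260:560],None,fx=2,fy=2))
m=(np.hypot(P[...,0]-.54,P[...,1]-.10)<.06)&(P[...,2]>.03); q=P[m]
print(len(q),q.min(0),q.max(0),np.percentile(q[:,2],[1,5,95,99]))
k=q[(q[:,2]>.085)&(q[:,2]<.15)]; u=(k-[.54,.1,0])@px;v=(k-[.54,.1,0])@d;print(np.percentile(u,[2,98]),np.percentile(v,[2,50,98]))
k=q[(q[:,2]>.09)&(q[:,2]<.15)]; c=k.mean(0); w,V=np.linalg.eigh(np.cov((k-c).T)); print('normal',V[:,0],w)
```

```text
t 18.05 q [-56.1  59.1  13.6  99.7  51.8  82.8 -65.6] pos [0.4955 0.2513 0.1775]
CMD turn [-0.0022  0.0005  0.0011] shift [-0.005  0.002 -0.306]
1088 [0.48307313 0.07867774 0.06895598] [0.58577252 0.15958342 0.17923139] [0.07494349 0.07991923 0.16984801 0.17600707]
[-0.03309397  0.04486753] [-0.04767679  0.00880653  0.01342348]
normal [-0.21112602  0.85179237 -0.47945339] [0.00016031 0.00038748 0.0006806 ]
```

View pics/s3.png

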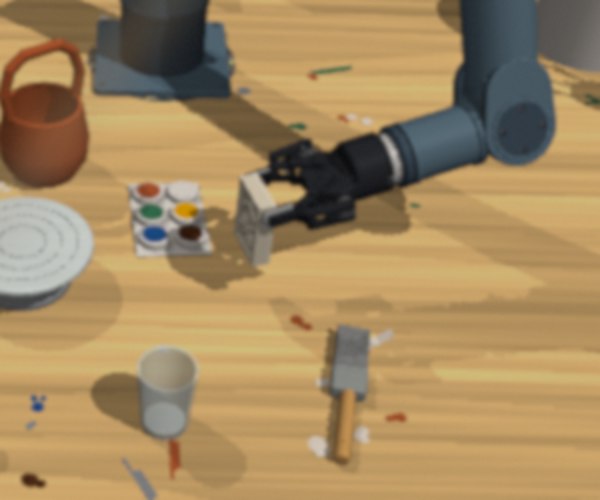

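Plaque is held upright at (255,218), relief facing away from the gripper, clear all around. Lowering it onto its end.

>>> jog_arm(
  steps=[
    [-0.002,0.0005,0.001,0,0,-0.1,0.5],
    [-0.002,0.0005,0.001,0,0,-0.2,0.5],
    [-0.002,0.0005,0.001,0,0,-0.25,0.5],
    [-0.002,0.0005,0.001,0,0,-0.275,0.5],
    [-0.002,0.0005,0.001,0,0,-0.285,0.5],
    [-0.002,0.0005,0.001,0,0,-0.29,0.5],
    [-0.002,0.0005,0.001,0,0,-0.29,0.5],
    [-0.002,0.0005,0.001,0,0,-0.29,0.5],
  ],
)

```text
time_s: 18.77
tool_pos: [0.4953, 0.2513, 0.1046]
orientation: [[-0.049, 0.956, 0.29], [0.168, 0.294, -0.941], [-0.985, 0.003, -0.175]]
ft_force: [-0.8, 0.2, 1.4]
gripper_width: 0.0628
grasp_force: 67.2
```

Run:
```python
from h import *
g=np.load('g1.npz'); cmd(g['R'],[.4942,.2518,.101]);s=r.sense();print(s['ft_force'],s['moment'])
```

```text
t 18.7667 q [-55.6  66.9  12.7  96.4  51.3  80.7 -69.2] pos [0.4953 0.2513 0.1046]
CMD turn [-0.     -0.0002  0.0002] shift [-0.004  0.002 -0.014]
[-0.79990534  0.20502315  1.37826666] [ 0.82319111  0.27480425 -0.14178767]
```

>>> jog_arm(
  steps=[
    [0,0,0,0,0,-0.004,0.5],
    [0,0,0,0,0,-0.008,0.5],
    [0,0,0,0,0,-0.012,0.5],
    [0,0,0,0,0,-0.012,0.5],
    [0,0,0,0,0,-0.012,0.5],
  ],
)

```text
time_s: 19.18
tool_pos: [0.4953, 0.2513, 0.1034]
orientation: [[-0.046, 0.956, 0.29], [0.162, 0.293, -0.942], [-0.986, 0.004, -0.169]]
ft_force: [-6.1, 3.4, 15.5]
gripper_width: 0.063
grasp_force: 68.1
```

>>> jog_arm(
  steps=[
    [0,0,0,0,0,0.003,0.7],
    [0,0,0,0,0,0.005,0.8],
    [0,0,0,0,0,0.005,1],
    [0,0,0,0,0,0.005,1],
    [0,0,0,0,0,0.005,1],
    [0,0,0,-0.023,0.075,0.019,1],
    [0,0,0,-0.047,0.15,0.033,1],
    [0,0,0,-0.093,0.3,0.06,1],
    [0,0,0,-0.093,0.3,0.06,1],
  ],
)

```text
time_s: 19.93
tool_pos: [0.4693, 0.3336, 0.1155]
orientation: [[-0.053, 0.954, 0.296], [0.176, 0.301, -0.937], [-0.983, 0.002, -0.184]]
ft_force: [0.0, 1.6, -0.3]
gripper_width: 0.0854
grasp_force: 0.0
```

>>> jog_arm(
  steps=[
    [0,0,0,0,0,0.15,1],
    [0,0,0,0,0,0.3,1],
    [0,0,0,0,0,0.45,1],
    [0,0,0,0,0,0.6,1],
    [0,0,0,0,0,0.75,1],
    [0,0,0,0,0,0.9,1],
    [0,0,0,0,0,0.9,1],
  ],
)

```text
time_s: 20.52
tool_pos: [0.4731, 0.3266, 0.3472]
orientation: [[-0.042, 0.956, 0.291], [0.174, 0.294, -0.94], [-0.984, 0.011, -0.178]]
ft_force: [0.9, 1.8, -0.1]
gripper_width: 0.0855
grasp_force: 0.0
```

Run:
```python
from h import *
p,dp=viewer.camera('scene'); P=pts('scene',dp)
m=(np.hypot(P[...,0]-.54,P[...,1]-.10)<.06)&(P[...,2]>.02)&(P[...,2]<.13); q=P[m]-[.54,.1,0]
print('scene',len(q),q[:,2].max(),np.percentile(q[:,2],97)); 
p,dp=viewer.camera('top'); P=pts('top',dp)
m=(np.hypot(P[...,0]-.54,P[...,1]-.10)<.06)&(P[...,2]>.08)&(P[...,2]<.1); q=P[m]
print('top',len(q),q.mean(0) if len(q) else 0,cv2.minAreaRect((q[:,:2]*1000).astype(np.float32)) if len(q) else 0)
cmd(Rt(-10),[.5,.12,.35])
```

```text
scene 556 0.09701889168033284 0.0948298090214097
top 282 [0.54152141 0.09970379 0.09052504] ((541.558349609375, 99.90873718261719), (64.1480712890625, 22.229961395263672), 16.74309539794922)
t 20.6167 q [-61.6  44.8  13.3  96.5  50.6  97.  -53.5] pos [0.4718 0.3264 0.3416]
CMD turn [ 4.765e-01  1.468e-01 -1.000e-04] shift [ 0.113 -0.825  0.034]
```

Plaque stands stably at (0.5416, 0.0999). Moving the tool over for a top grasp tilted 30° back.

>>> jog_arm(
  steps=[
    [0.44,0.134,0,0.2,-0.6,0,1],
    [0.44,0.134,0,0.2,-0.6,0,1],
    [0.44,0.134,0,0.2,-0.6,0,1],
    [0.44,0.134,0,0.2,-0.6,0,1],
    [0.44,0.134,0,0.2,-0.6,0,1],
    [0.44,0.134,0,0.2,-0.6,0,1],
    [0.44,0.134,0,0.2,-0.6,0,1],
    [0.44,0.134,0,0.2,-0.6,0,1],
    [0.44,0.134,0,0.2,-0.6,0,1],
    [0.44,0.134,0,0.2,-0.6,0,1],
    [0.44,0.134,0,0.2,-0.6,0,1],
    [0.44,0.134,0,0.2,-0.6,0,1],
  ],
)

```text
time_s: 21.62
tool_pos: [0.5216, 0.1755, 0.3392]
orientation: [[-0.288, 0.958, -0.014], [0.956, 0.288, 0.055], [0.057, 0.002, -0.998]]
ft_force: [-0.2, -0.1, 0.2]
gripper_width: 0.0853
grasp_force: 0.0
```

Run:
```python
from h import *
cmd(Rt(-30),[.566,.02,.32])
```

```text
t 21.6167 q [-14.4  26.2 -10.2 106.3   1.7  47.4  -7.9] pos [0.5216 0.1755 0.3392]
CMD turn [0.1419 0.0436 0.001 ] shift [ 0.177 -0.622 -0.077]
```

>>> jog_arm(
  steps=[
    [0.142,0.0436,0.001,0.177,-0.622,-0.077,1],
    [0.142,0.0436,0.001,0.177,-0.622,-0.077,1],
    [0.142,0.0436,0.001,0.177,-0.622,-0.077,1],
    [0.142,0.0436,0.001,0.177,-0.622,-0.077,1],
    [0.142,0.0436,0.001,0.177,-0.622,-0.077,1],
    [0.142,0.0436,0.001,0.177,-0.622,-0.077,1],
    [0.142,0.0436,0.001,0.177,-0.622,-0.077,1],
    [0.142,0.0436,0.001,0.177,-0.622,-0.077,1],
    [0.142,0.0436,0.001,0.177,-0.622,-0.077,1],
  ],
)

```text
time_s: 22.37
tool_pos: [0.5653, 0.0236, 0.3211]
orientation: [[-0.258, 0.955, -0.145], [0.83, 0.296, 0.473], [0.495, 0.002, -0.869]]
ft_force: [0.8, 0.7, 0.1]
gripper_width: 0.0856
grasp_force: 0.0
```

Run:
```python
from h import *
cmd(Rt(-30),[.5659,.0200,.2120])
```

```text
t 22.3667 q [ 15.9  34.1 -20.6 100.9 -20.8  56.5  28.2] pos [0.5653 0.0236 0.3211]
CMD turn [ 0.0015  0.0011 -0.0018] shift [ 0.002 -0.014 -0.436]
```

>>> jog_arm(
  steps=[
    [0,0,0,0,-0.007,-0.12,1],
    [0,0,0,0,-0.007,-0.24,1],
    [0,0,0,0,-0.007,-0.3,1],
    [0,0,0,0,-0.007,-0.3,1],
    [0,0,0,0,-0.007,-0.3,1],
    [0,0,0,0,-0.007,-0.3,1],
  ],
)

```text
time_s: 22.87
tool_pos: [0.5665, 0.02, 0.2476]
orientation: [[-0.257, 0.956, -0.141], [0.83, 0.293, 0.474], [0.494, 0.004, -0.869]]
ft_force: [-0.5, 0.4, 0.1]
gripper_width: 0.0855
grasp_force: 0.0
```

Run:
```python
from h import *
cmd(Rt(-30),[.5659,.0200,.2120])
```

```text
t 22.8667 q [ 15.9  40.6 -20.2 102.3 -20.5  49.3  31.3] pos [0.5665 0.02   0.2476]
CMD turn [ 0.0015  0.0019 -0.0008] shift [-0.002  0.    -0.142]
```

>>> jog_arm(
  steps=[
    [0.0015,0.002,0,-0.002,0,-0.08,1],
    [0.0015,0.002,0,-0.002,0,-0.142,1],
    [0.0015,0.002,0,-0.002,0,-0.142,1],
    [0.0015,0.002,0,-0.002,0,-0.142,0.85],
    [0.0015,0.002,0,-0.002,0,-0.142,0.78],
    [0.0015,0.002,0,-0.002,0,-0.142,0.74],
    [0.0015,0.002,0,-0.002,0,-0.142,0.7],
    [0.0015,0.002,0,-0.002,0,-0.142,0.6],
    [0.0015,0.002,0,-0.002,0,-0.142,0.5],
    [0.0015,0.002,0,-0.002,0,-0.142,0.5],
    [0.0015,0.002,0,-0.002,0,-0.142,0.5],
  ],
  squeeze=60,
)

```text
time_s: 23.78
tool_pos: [0.5661, 0.0191, 0.2127]
orientation: [[-0.253, 0.956, -0.146], [0.828, 0.292, 0.478], [0.5, 0.0, -0.866]]
ft_force: [-2.1, -1.7, 6.6]
gripper_width: 0.0629
grasp_force: 63.9
```

Run:
```python
from h import *
s=r.sense(); print(s['time_s'],s['tool_pos'],s['gripper_width'],s['grasp_force'],s['ft_force'])
p,dp=viewer.camera('scene'); save('s4.png',cv2.resize(p[180:330,300:480],None,fx=3,fy=3))
Rg=s['orientation']; off=Rg.T@(np.array([.5416,.0999,.046])-s['tool_pos']); np.savez('g2.npz',Rg=Rg,off=off); print(off)
```

```text
23.7833 [0.56611264 0.01909808 0.21265577] 0.06293689692426617 63.86805578134954 [-2.06105268 -1.72623717  6.58590317]
[-1.01854795e-02  1.41823787e-04  1.86548120e-01]
```

View pics/s4.png

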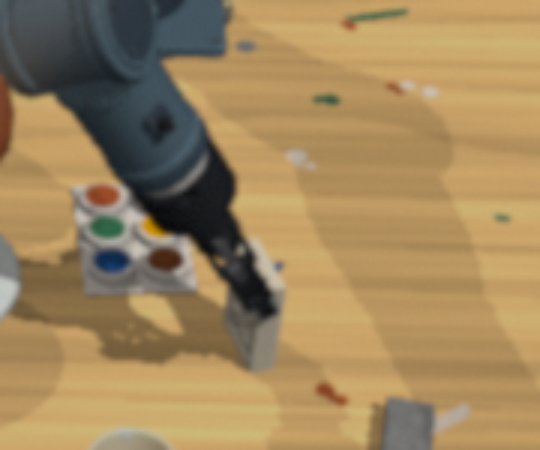

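Gripped at (255,280) with good pad overlap. Lift and turn.

Run:
```python
from h import *
g=np.load('g2.npz'); R=Rn.from_rotvec(-px*np.pi/2).as_matrix()@g['Rg']
for z in (.18,.085,.073):
  T=np.array([.529,-.1845,z])-R@g['off']; print(T.round(4)); cmd(R,T)
```

```text
[ 0.4805 -0.0251  0.2644]
t 23.8333 q [ 16.   44.  -20.2 102.4 -20.4  46.5  32.7] pos [0.5661 0.019  0.2126]
CMD turn [-0.4784 -0.1453  0.    ] shift [-0.343 -0.176  0.207]
[ 0.4805 -0.0251  0.1694]
t 23.8333 q [ 16.   44.  -20.2 102.4 -20.4  46.5  32.7] pos [0.5661 0.019  0.2126]
CMD turn [-0.4784 -0.1453  0.    ] shift [-0.343 -0.176 -0.173]
[ 0.4805 -0.0251  0.1574]
t 23.8333 q [ 16.   44.  -20.2 102.4 -20.4  46.5  32.7] pos [0.5661 0.019  0.2126]
CMD turn [-0.4784 -0.1453  0.    ] shift [-0.343 -0.176 -0.221]
```

>>> jog_arm(
  steps=[
    [0,0,0,0,0,0.06,0.5],
    [0,0,0,0,0,0.2,0.5],
    [0,0,0,0,0,0.35,0.5],
    [0,0,0,0,0,0.5,0.5],
    [0,0,0,0,0,0.5,0.5],
  ],
)

```text
time_s: 24.25
tool_pos: [0.5678, 0.0198, 0.3436]
orientation: [[-0.258, 0.956, -0.137], [0.829, 0.292, 0.478], [0.497, 0.01, -0.868]]
ft_force: [1.4, 0.3, -2.1]
gripper_width: 0.0628
grasp_force: 66.8
```

>>> jog_arm(
  steps=[
    [-0.478,-0.145,0,-0.35,-0.1,0,0.5],
    [-0.478,-0.145,0,-0.35,-0.1,0,0.5],
    [-0.478,-0.145,0,-0.35,-0.1,0,0.5],
    [-0.478,-0.145,0,-0.35,-0.1,0,0.5],
    [-0.478,-0.145,0,-0.35,-0.1,0,0.5],
    [-0.478,-0.145,0,-0.35,-0.1,0,0.5],
    [-0.478,-0.145,0,-0.35,-0.1,0,0.5],
    [-0.478,-0.145,0,-0.35,-0.1,0,0.5],
    [-0.478,-0.145,0,-0.35,-0.1,0,0.5],
    [-0.478,-0.145,0,-0.35,-0.1,0,0.5],
    [-0.478,-0.145,0,-0.35,-0.1,0,0.5],
    [-0.478,-0.145,0,-0.35,-0.1,0,0.5],
  ],
)

```text
time_s: 25.25
tool_pos: [0.4781, -0.0049, 0.3366]
orientation: [[-0.16, 0.957, 0.242], [0.533, 0.291, -0.795], [-0.831, 0.002, -0.556]]
ft_force: [-2.2, -0.2, -3.1]
gripper_width: 0.0627
grasp_force: 67.0
```

Run:
```python
from h import *
g=np.load('g2.npz'); R=Rn.from_rotvec(-px*np.pi/2).as_matrix()@g['Rg']
for z in (.12,.073):
  T=np.array([.529,-.1845,z])-R@g['off']; print(T.round(4)); cmd(R,T)
s=r.sense();print(s['gripper_width'],s['grasp_force'],s['ft_force'])
```

```text
[ 0.4805 -0.0251  0.2044]
t 25.25 q [-31.5  25.8  12.2 123.1  64.2  59.3 -52.2] pos [ 0.4781 -0.0049  0.3366]
CMD turn [-0.0205 -0.0051  0.0001] shift [ 0.01  -0.081 -0.529]
[ 0.4805 -0.0251  0.1574]
t 25.25 q [-31.5  25.8  12.2 123.1  64.2  59.3 -52.2] pos [ 0.4781 -0.0049  0.3366]
CMD turn [-0.0205 -0.0051  0.0001] shift [ 0.01  -0.081 -0.717]
0.06271459633033569 66.99421654455364 [-2.24017539 -0.22880239 -3.05245276]
```

>>> jog_arm(
  steps=[
    [-0.0205,-0.005,0,0.01,-0.081,0,0.5],
    [-0.0205,-0.005,0,0.01,-0.081,-0.12,0.5],
    [-0.0205,-0.005,0,0.01,-0.081,-0.25,0.5],
    [-0.0205,-0.005,0,0.01,-0.081,-0.38,0.5],
    [-0.0205,-0.005,0,0.01,-0.081,-0.48,0.5],
    [-0.0205,-0.005,0,0.01,-0.081,-0.529,0.5],
    [-0.0205,-0.005,0,0.01,-0.081,-0.529,0.5],
    [-0.0205,-0.005,0,0.01,-0.081,-0.529,0.5],
    [-0.0205,-0.005,0,0.01,-0.081,-0.529,0.5],
  ],
)

```text
time_s: 26.0
tool_pos: [0.4809, -0.026, 0.2044]
orientation: [[-0.148, 0.958, 0.247], [0.482, 0.288, -0.827], [-0.864, -0.004, -0.504]]
ft_force: [0.7, -0.1, -1.6]
gripper_width: 0.0629
grasp_force: 66.9
```

Run:
```python
from h import *
g=np.load('g2.npz'); R=Rn.from_rotvec(-px*np.pi/2).as_matrix()@g['Rg']
T=np.array([.529,-.1845,.073])-R@g['off']; print(T.round(4)); cmd(R,T)
p,dp=viewer.camera('scene'); save('s5.png',cv2.resize(p[150:330,150:420],None,fx=2.4,fy=2.4)); P=pts('scene',dp)
for n in('scene','top'):
  if n=='top': p,dp=viewer.camera(n); P=pts(n,dp)
  m=(np.hypot(P[...,0]-.529,P[...,1]+.1845)<.07)&(P[...,2]>.112)&(P[...,2]<.14); q=P[m]-[.529,-.1845,0]; u=q@px;v=q@d
  print(n,len(q)); k=(u>-.025)&(u<.025)&(v>-.01)&(v<.045); q=q[k];u=u[k];v=v[k]
  print(len(q),np.linalg.lstsq(np.c_[u,v,np.ones(len(u))],q[:,2],rcond=None)[0])
```

```text
[ 0.4805 -0.0251  0.1574]
t 26.0 q [-30.4  43.9  13.4 123.7  75.1  52.7 -72.4] pos [ 0.4809 -0.026   0.2044]
CMD turn [-0.0013 -0.0012  0.0009] shift [-0.001  0.004 -0.188]
scene 952
285 [0.00532297 0.01529788 0.12745433]
top 1320
567 [-0.00248073  0.02207475  0.12547441]
```

View pics/s5.png

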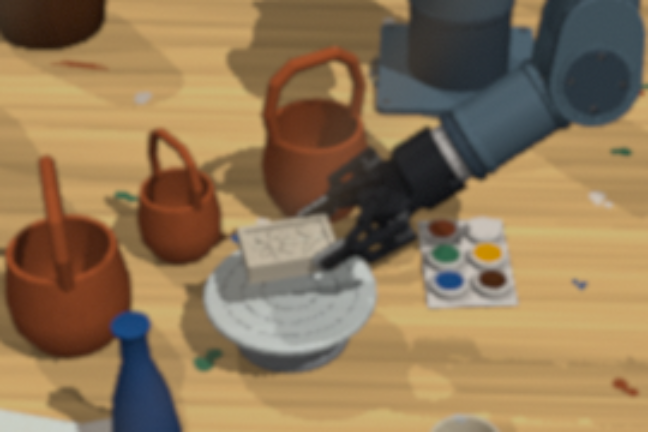

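Plaque is relief up at (290,245), level over the wheel, and the pot at (180,205) stands. Lowering.

>>> jog_arm(
  steps=[
    [-0.001,-0.001,0.001,0,0.004,-0.06,0.5],
    [-0.001,-0.001,0.001,0,0.004,-0.11,0.5],
    [-0.001,-0.001,0.001,0,0.004,-0.15,0.5],
    [-0.001,-0.001,0.001,0,0.004,-0.17,0.5],
    [-0.001,-0.001,0.001,0,0.004,-0.178,0.5],
    [-0.001,-0.001,0.001,0,0.004,-0.184,0.5],
    [-0.001,-0.001,0.001,0,0.004,-0.184,0.5],
    [-0.001,-0.001,0.001,0,0.004,-0.184,0.5],
  ],
)

```text
time_s: 26.77
tool_pos: [0.4806, -0.0253, 0.1579]
orientation: [[-0.148, 0.957, 0.25], [0.478, 0.291, -0.829], [-0.866, -0.003, -0.501]]
ft_force: [0.6, -0.4, -1.2]
gripper_width: 0.0626
grasp_force: 67.0
```

>>> jog_arm(
  steps=[
    [0,0,0,0,0,-0.004,0.5],
    [0,0,0,0,0,-0.008,0.5],
    [0,0,0,0,0,-0.01,0.5],
    [0,0,0,0,0,-0.01,0.5],
    [0,0,0,0,0,-0.01,0.5],
  ],
)

```text
time_s: 27.18
tool_pos: [0.481, -0.0254, 0.157]
orientation: [[-0.145, 0.957, 0.252], [0.474, 0.29, -0.831], [-0.868, -0.001, -0.496]]
ft_force: [-4.1, 7.1, 15.8]
gripper_width: 0.0627
grasp_force: 68.9
```

>>> jog_arm(
  steps=[
    [0,0,0,0,0,0.006,0.5],
    [0,0,0,0,0,0.006,0.8],
    [0,0,0,0,0,0.008,0.9],
    [0,0,0,0,0,0.008,1],
    [0,0,0,0,0,0.008,1],
    [0,0,0,0,0,0.008,1],
    [0,0,0,-0.02,0.066,0.048,1],
    [0,0,0,-0.05,0.166,0.11,1],
    [0,0,0,-0.1,0.3,0.25,1],
    [0,0,0,-0.1,0.4,0.4,1],
    [0,0,0,-0.1,0.5,0.6,1],
    [0,0,0,-0.1,0.5,0.6,1],
  ],
)

```text
time_s: 28.18
tool_pos: [0.4554, 0.1021, 0.3077]
orientation: [[-0.149, 0.956, 0.253], [0.48, 0.293, -0.827], [-0.865, -0.002, -0.502]]
ft_force: [0.8, 1.3, 0.7]
gripper_width: 0.0853
grasp_force: 0.0
```

Run:
```python
from h import *
s=r.sense(); print(s['time_s'],s['tool_pos'],s['grasp_force'])
p,dp=viewer.camera('top'); P=pts('top',dp); save('t9.png',cv2.resize(p[170:330,280:520],None,fx=2.5,fy=2.5))
m=(np.hypot(P[...,0]-.529,P[...,1]+.1845)<.07)&(P[...,2]>.074)&(P[...,2]<.095); q=P[m]
print(len(q),np.median(q[:,2]),cv2.minAreaRect((q[:,:2]*1000).astype(np.float32)))
w=P[(np.hypot(P[...,0]-.529,P[...,1]+.1845)<.12)&(P[...,2]>.054)&(P[...,2]<.07)]
print(cv2.fitEllipse(cv2.convexHull((w[:,:2]*1000).astype(np.float32))))
k=q-q.mean(0); print('slopes',np.linalg.lstsq(k[:,:2],k[:,2],rcond=None)[0])
```

```text
28.1833 [0.45538571 0.10213615 0.30770187] 0.0
1108 0.08033703877204645 ((529.5828857421875, -183.8274688720703), (63.981449127197266, 92.64071655273438), 16.490943908691406)
((528.5673217773438, -184.19900512695312), (178.40541076660156, 179.25059509277344), 178.57252502441406)
slopes [-0.00196544 -0.00088169]
```

View pics/t9.png

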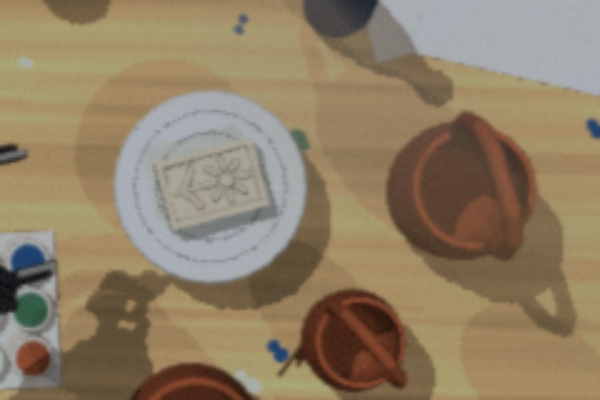

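The plaque lies relief up (213,185) within 1 mm of the wheel's centre and flat. The pot (353,340) stands beside the wheel. Handing in.

```bash
python3 -c "
from h import *
print(ticket.close_job())"
```

```text
the job is handed in; nothing more can be done
None
```

The job is handed in: the pot stands upright on the table beside the wheel, and the plaque lies flat and relief up within about 1 mm of the wheel's centre, done at about 28 s of the 72 s; the judge's result was not shown.

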